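# Offcut under the thickness gauge

### The arm

A 7-joint arm with a two-finger parallel gripper is mounted at the origin on a cart in front of the work surface, level with it; the furniture and walls round the work are solid. World frame = base frame: x ahead of the robot, y to its left, z up, the work surface at z = 0. Lengths are in m, angles in rad, forces in N, time in s.
With the tool pointing down it reaches from about 0.4 to 0.85 m from the base axis. Payload 4.5 kg.
Tool frame: the origin (TCP) lies midway between the tips of the shut fingers; the grasp point (between the pads) lies 19 mm behind it; x points along the fingers, y is the direction in which the jaws open and shut, and the axes are right-handed (so a half turn about x gives the same grasp; the last joint's range is limited). The gripper opens to 88 mm and grips with 3 to 60 N. Pads are 18 mm wide; open, the fingers measure 123 mm over their backs; the gripper's body (75 mm by 187 mm) begins 45 mm behind the grasp point.
Start: joints at [1.268, 0.689, -0.195, 1.565, 0.157, 0.902, -0.215], TCP at [0.207, -0.59, 0.239] pointing down, gripper open.
Joint ranges: [-3.01, 3.01], [-0.46, 2.08], [-1.47, 1.51], [0.13, 2.56], [-1, 4.14], [0.04, 2.09], [-2.66, 2.66]. Speed limits (rad/s): [2.57, 2.57, 3.14, 3.14, 3.14, 3.14, 3.14].

### API

Orientations are given as a unit quaternion [x, y, z, w].
In Python, from plant import r gives the robot as it stands.
- The arm moves only by the tool arm_command, never from a script. Its argument "plan" is a list of rows, each a list of 5 numbers: the finger opening in m, from 0 to 0.0881, then the shift along the tool's x, y, z in m, then the turn about the tool's x in rad. In form: [[grip, dx, dy, dz, roll], ...]. A call has 1 to 12 rows; each row shifts and turns the commanded pose from where the row before left it, along the tool's axes as they then stand; what a row does not reach is not made up. A row lasts 1/8 s, in which the tool goes at most 62.5 mm and 10.7 degrees, less where a joint would pass 70% of its speed; a pose out of reach is approached as far as the arm can. A call is refused whole if a number of a shift passes 0.0625 or a number of a turn 0.188, either way. A call with a gripper value outside its range is refused whole. The fingers move at their own pace and stop on an object; "force" is the grip in N (left out, the last holds). Time passes only in rows, so rows that do not move let the fingers close. It gives the time, the measured TCP pose, the force and the opening at its end, in the units of the state.
- r.get_state(): the state, without advancing time (a new reading comes with each control period).
- r.snapshot(name): name is "scene" or "top"; returns (picture, depth): 400x640x3 uint8, red, green, blue; 400x640 float32, m along the optical axis (not along the pixel's ray), 0 where there is no reading.
- r.calibration(name): a dict with "fx", "fy", "cx", "cy" (pixels), "k1" (the pictures are not rectified: a ray, as slopes to the right and down, at radius r is drawn at 1 + k1 r^2 times it, then the intrinsics apply), "eye" and "orientation" of the camera in the world. Camera axes: x right, y down, z forward; pixel columns grow to the right and rows downward; lengths in m; the calibration is good to about 2 mm. A picture is of the moment at which its call begins. calibration takes no time and is no camera call.
- r.finish_job(): hands the job in, once; it reports no verdict.
The state is a dict: "clock": time; "q": joint angles; "qd": joint speeds; "joint_torque": joint torques, N m; "tool_pos": TCP position; "eef_rot": TCP orientation; "contact_force": force on the tool from outside, world axes, zero at the start; "moment": the same for the moment, N m; "opening": opening from 0.0 (shut) to 1.0 (fully open).
Only numpy, scipy, OpenCV 4.12 (cv2) and the standard library are available. Lean on these libraries where they do the work, as an engineer would, in place of code of your own. Each camera call takes 0.05 s, during which the arm holds its last target.

### The job

Get the wooden offcut at the front of the bench (not the one at the back) ready for a thickness reading: raise the red-handled lever on the side of the thickness gauge all the way to lift its foot, then lay the offcut flat on the steel plate, lengthwise and centred over the black line, with its far end square against the stop behind the foot. Keep the foot up until the offcut is in place, then lower the lever all the way so that the foot comes to rest on the wood. Lift the foot only with the lever, and leave the other things on the bench where they are.

Things in the scene. Friction and masses are not known exactly. Their poses are not given: they have to be found in the camera images.
- gauge: Bench thickness gauge, fixed: grey base and column, white head with blank black display. Origin on the bench straight below the foot; x points from its open front to the column, y to the lever side. Base x -123 to 92 mm, 72 wide, 12 high. Head x -24 to 78, y +-25, z 85 to 160 mm; above the plate in front of it (x below -24 mm) all is free.
- block_home (a point): Where the offcut's centre ends up: at (-40, 0, 38) mm in the gauge's frame, same axes; the offcut's long axis then lies along x. Steel plate there: x -115 to 15 mm, 60 mm wide, top at z = 20 mm, black line along y = 0. Back stop: 56 mm wide, front face at x = 15 mm, top at z = 36 mm (gauge frame).
- lever_pivot (a point): Point on the lever's hinge axis at (10, 35, 125) mm in the gauge's frame, with the gauge's axes. The hinge axis runs along the gauge's x.
- lever_handle (a point): Centre of the lever's red handle: a bar 16 mm thick and 26 mm long along the gauge's x (parallel to the hinge), on a 9 mm steel arm, 90 mm from the hinge axis, out to the gauge's +y side; free all round, so it can be pinched at its two ends from above. About 78 mm above the bench when down, 176 mm when up. Its own axes turn with the lever.
- lift_lever (a joint): Lever angle, rad: 0 = fully down (arm 0.55 rad below level, pointing to the gauge's +y side), 1.15 = fully up (0.60 rad above level). Stays where it is left; about 6 N at the handle to raise, 2 to 4 N to lower. The first 0.2 rad are free play, then it lifts the foot 55 mm per rad.
- foot (a joint): Height of the foot above the steel plate, m: 0 = on the plate, about 0.052 with the lever fully up. A light spring and damper push it down (2.5 N): it sinks gently as the lever is lowered until it rests on what lies below; the lever goes on down without it.
- foot_face (a point): Centre of the foot's flat underside: steel disc of 18 mm diameter on an 8 mm stem under the head.
- offcut_center (a point): Centre (half-way up) of the pine offcut, a loose block 45 x 110 x 36 mm (x, y, z; y is its long axis), about 0.16 kg, with a small drilled hole in the top. Starts lying flat on the bench, left of and in front of the gauge, its long axis pointing roughly away from the robot; either end may go to the stop. A like block far back on the bench is not meant.
- driver_red: Bystander: red-handled screwdriver, 199 mm long along its y, 24 mm high, origin under its centre. Leave it alone.
- sanding_block: Bystander: cork sanding block 60 x 100 x 32 mm, origin under its centre. Leave it alone.
- insul_tape: Bystander: black roll of tape, 59 mm diameter, 19 mm high, origin under its centre. Leave it alone.
Not all that is in view belongs to the job. What is shaped like the part that bears offcut_center but turquoise is not meant.

How it is judged:
On the way, in this order (a step that is already met when the one before it is completed fails the run):
1. the lever is raised, and with it the foot, while the offcut is not yet in place (value of joint lift_lever above 0.95 rad and value of joint foot above 0.038 m and distance between offcut_center and block_home above 0.03 m), for 0.2 s.
2. the offcut lies flat on the plate, centred and square against the stop, with the foot still up (value of joint lift_lever above 0.85 rad and value of joint foot above 0.0365 m and x of offcut_center in the frame of gauge above -0.046 m and y of offcut_center in the frame of gauge between -0.009 and 0.009 m and z of offcut_center in the frame of gauge below 0.041 m and angle between the y axis of offcut_center and the x axis of gauge, either way round below 0.14 rad), for 0.2 s.
At the end, for the whole second after the job is handed in: The lever is down (below 0.2 rad); the foot rests on the offcut (33 to 39 mm above the plate); the offcut lies flat on the plate, its end within 6 mm of the stop, within 9 mm of the centre line and within 0.14 rad (8 degrees) of square (value of joint lift_lever below 0.2 rad and value of joint foot between 0.033 and 0.039 m and x of offcut_center in the frame of gauge between -0.046 and -0.036 m and y of offcut_center in the frame of gauge between -0.009 and 0.009 m and z of offcut_center in the frame of gauge between 0.036 and 0.041 m and angle between the y axis of offcut_center and the x axis of gauge, either way round below 0.14 rad and angle between offcut_center's own z axis and vertical below 0.06 rad); the robot touches nothing.
It fails at once if a bystander (screwdriver, sanding block or tape roll) is moved more than 25 mm (distance of any of driver_red, sanding_block, insul_tape from where it was at the start of the episode above 0.025 m).
It fails at once if the foot is pushed up by something other than the lever (value of joint lift_lever below 0.3 rad and value of joint foot above 0.041 m).
It also fails if it takes over 70 s, if anything falls off the work surface, if the arm or the gripper's body presses on something with over 40 N, if the wrist force passes 120 N, or if a joint passes its speed limit or range.

## Working session

There is one attempt and no reset: what is moved stays moved. The work goes in short steps, Python scripts to look and compute and a tool call to move; the robot and the scene stay as the last step left them, time stands still between calls to the robot, and variables do not carry over. Pictures are saved under pics/ and viewed, and the job is handed in when it is done.

Besides the shell and the picture viewer there is one more tool, called after "Call:" in YAML: its name, and indented under it one key for each argument. arm_command: Moves the arm, as the interface text tells. Its arguments: {"type":"object","properties":{"plan":{"type":"array","items":{"type":"array","items":{"type":"number"}}},"force":{"type":"number"}},"required":["plan"]}

```bash
mkdir -p pics; ls; cat > h.py <<'E'
import numpy as np,cv2
from scipy.spatial.transform import Rotation as R
from plant import r
def snap(n,tag):
    im,d=r.snapshot(n); cv2.imwrite(f'pics/{tag}.png',cv2.cvtColor(im,cv2.COLOR_RGB2BGR)); np.save(f'pics/{tag}.npy',d); np.save(f'pics/{tag}_im.npy',im); return im,d
def ray(n,u,v):
    c=r.calibration(n); xd=(np.asarray(u,float)-c['cx'])/c['fx']; yd=(np.asarray(v,float)-c['cy'])/c['fy']
    x,y=xd.copy(),yd.copy()
    for _ in range(20):
        s=1+c['k1']*(x*x+y*y); x,y=xd/s,yd/s
    d=np.stack([x,y,np.ones_like(x)],-1)
    return np.array(c['eye']),d@R.from_quat(c['orientation']).as_matrix().T
def onplane(n,u,v,z):
    e,d=ray(n,u,v); return e+d*((z-e[2])/d[...,2])[...,None]
def withdepth(n,u,v,dep):
    e,d=ray(n,u,v); return e+d*np.asarray(dep)[...,None]
E
python3 - <<'E'
from h import *
for n in('scene','top'):
    print(n,r.calibration(n)); snap(n,n+'0')
print(r.get_state())
E
```

```text
pics
scene {'fx': 370.5242913875829, 'fy': 370.5242913875829, 'cx': 316.5310967817105, 'cy': 208.18082569820263, 'k1': -0.08014674332695812, 'eye': array([0.20307245, 1.01417392, 0.65131094]), 'orientation': array([-0.19649206,  0.85344485, -0.47088471,  0.10625604])}
top {'fx': 404.7881412309438, 'fy': 404.7881412309438, 'cx': 320.3446442102187, 'cy': 199.76327072371558, 'k1': -0.09381632640835999, 'eye': array([0.08132902, 0.32767018, 1.10095468]), 'orientation': array([-0.6228704 ,  0.74940846, -0.17307916,  0.14304905])}
{'clock': 0.1, 'q': array([ 1.26781653,  0.68993137, -0.19454235,  1.5662348 ,  0.15734032,
        0.90248526, -0.21509989]), 'qd': array([ 4.88342537e-04, -7.46243043e-04,  1.16826349e-05, -2.01762067e-03,
       -1.39538000e-04, -9.94723926e-04, -1.66063222e-04]), 'joint_torque': array([-2.48332675e-03, -5.28500533e+01, -1.27135098e+00, -1.53837329e+01,
       -5.25804050e-02,  2.04840639e-03,  6.31932403e-05]), 'tool_pos': array([ 0.20630647, -0.58937097,  0.23797268]), 'eef_rot': array([-0.69695361, -0.11911837,  0.6972427 , -0.11797925]), 'contact_force': array([-0.04849728,  0.27537474, -0.00065569]), 'moment': array([0.02706983, 0.0482145 , 0.02385295]), 'opening': 0.9967899649150223}
```

View pics/scene0.png

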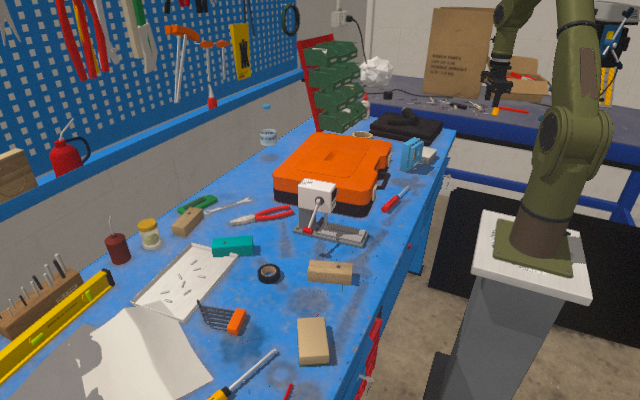

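View pics/top0.png

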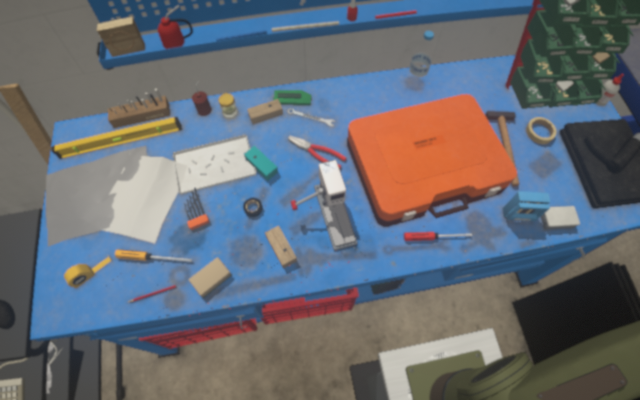

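Candidates for the offcut are as follows:
- Pine block with a hole, at the front: top (282,247), scene (330,272).
- Like block at the back: top (265,110), scene (188,221).
- Cork sanding block: top (210,277), scene (313,340).
- Turquoise block: top (260,163), scene (233,247).

By the description I choose the first. A close crop should confirm it.

```bash
python3 - <<'E'
import cv2
a=cv2.imread('pics/top0.png')[150:300,190:370]; b=cv2.imread('pics/scene0.png')[165:300,240:400]
cv2.imwrite('pics/c1.png',cv2.resize(a,None,fx=4.4,fy=4,interpolation=cv2.INTER_CUBIC)[:600,:800]); cv2.imwrite('pics/c2.png',cv2.resize(b,None,fx=4.4,fy=4.4,interpolation=cv2.INTER_CUBIC))
E
```

```text
(no output)
```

View pics/c1.png

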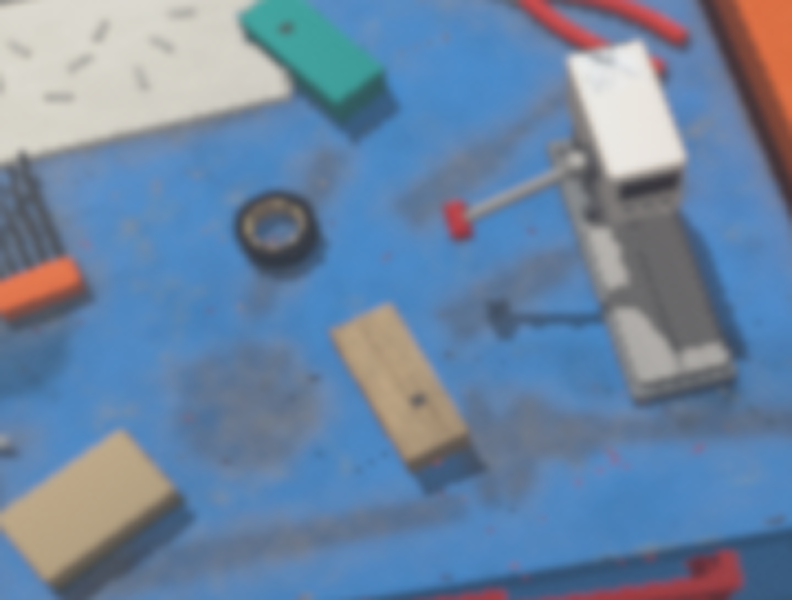

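View pics/c2.png

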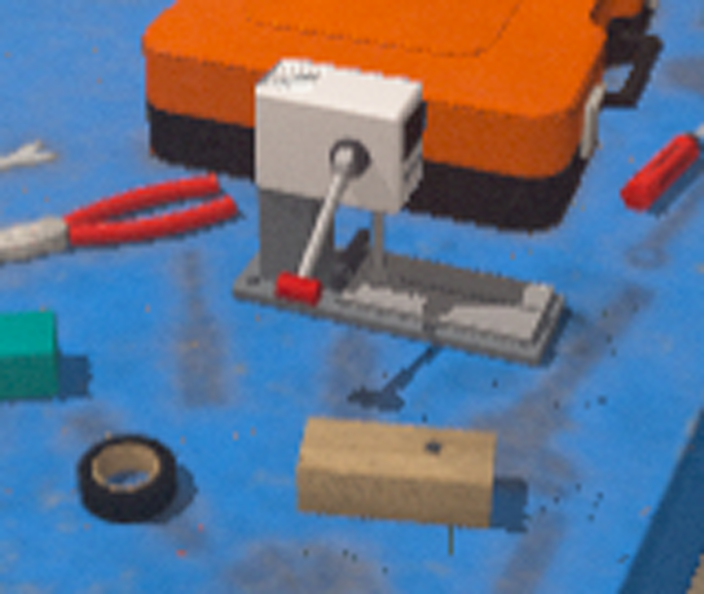

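The crops confirm the pine block with the hole at top (281,246). The red lever handle is at top (294,205) and scene (308,231), pointing left, so the gauge front faces the robot. Next I measure by depth and colour.

```bash
cat > meas.py <<'E'
from h import *
def cloud(n,tag):
    im=np.load(f'pics/{tag}_im.npy'); d=np.load(f'pics/{tag}.npy')
    v,u=np.mgrid[0:400,0:640]; P=withdepth(n,u,v,d); P[d==0]=np.nan
    return im,P
def rect(p): 
    c,s,a=cv2.minAreaRect((p*1000).astype(np.float32)); return np.round(c,1),np.round(s,1),a
E
python3 - <<'E'
from meas import *
for n in('top','scene'):
    im,P=cloud(n,n+'0'); hsv=cv2.cvtColor(im,cv2.COLOR_RGB2HSV)
    # offcut
    box={'top':(220,225,305,272)}.get(n,(300,255,360,290)); u0,v0,u1,v1=box
    m=np.zeros((400,640),bool); m[v0:v1,u0:u1]=1
    w=m&(hsv[...,0]>8)&(hsv[...,0]<28)&(hsv[...,1]>50)&(hsv[...,2]>70)
    q=P[w]; print(n,'wood',w.sum(),np.nanpercentile(q[:,2],[5,50,90]))
    t=w&(abs(P[...,2]-.036)<.006); print(' topdepth',rect(P[t][:,:2]))
    # by colour+plane; bright top face
    print(' hull on plane .036',rect(onplane(n,*np.nonzero(w)[::-1],.036)[:,:2]))
    g={'top':(310,155,360,250),'scene':(285,172,372,250)}[n]; u0,v0,u1,v1=g
    m[:]=0; m[v0:v1,u0:u1]=1
    hd=m&(abs(P[...,2]-.16)<.006)&(hsv[...,1]<60); print(' head top',hd.sum(),rect(P[hd][:,:2]),np.nanmedian(P[hd][:,2]))
    pl=m&(P[...,2]>.008)&(P[...,2]<.03)&(hsv[...,1]<60); print(' base/plate',pl.sum(),rect(P[pl][:,:2]),np.nanpercentile(P[pl][:,2],[10,50,90]))
    rd=np.zeros_like(m); a={'top':(285,195,303,215),'scene':(298,222,318,240)}[n]
    rd[a[1]:a[3],a[0]:a[2]]=1; rd&=((hsv[...,0]<8)|(hsv[...,0]>172))&(hsv[...,1]>150)
    vv,uu=np.nonzero(rd); print(' handle',rd.sum(),uu.mean(),vv.mean(),np.nanmedian(P[rd],0), onplane(n,uu.mean(),vv.mean(),.078))
    for nm,b in (('tape',{'top':(240,195,265,220),'scene':(255,260,283,287)}[n]),('sand',{'top':(185,255,235,300),'scene':(295,312,332,366)}[n])):
        m[:]=0; m[b[1]:b[3],b[0]:b[2]]=1; k=m&(P[...,2]>.012)&(P[...,2]<.04); print(nm,rect(P[k][:,:2]),np.nanmedian(P[k][:,2]))
E
```

```text
top wood 569 [0.02947971 0.03413195 0.03675999]
 topdepth (array([443. , 437.1]), array([107.2, 198.3]), 23.540319442749023)
 hull on plane .036 (array([447.2, 441.3]), array([108.1, 196.7]), 18.475759506225586)
 head top 607 (array([594.3, 199.3]), array([100.1,  49.9]), 4.123311519622803) 0.1589928155339091
 base/plate 1163 (array([591.6, 162. ]), array([289.5, 144.6]), 4.764523506164551) [0.01050401 0.01831387 0.02191411]
 handle 9 293.22222222222223 204.55555555555554 [0.56483541 0.31257694 0.08950081] [0.56974304 0.31254985 0.078     ]
tape (array([617.2, 432.8]), array([57.3, 55.6]), 48.04006576538086) 0.01775971184608416
sand (array([449.3, 585.6]), array([120.6, 100.4]), 29.51535987854004) 0.030115242715962776
scene wood 907 [0.00552592 0.03275889 0.03514883]
 topdepth (array([476.4, 367.1]), array([108.9,  47.4]), 19.11189079284668)
 hull on plane .036 (array([470.9, 383.8]), array([108.2,  76.8]), 18.02606201171875)
 head top 339 (array([594.8, 199.2]), array([99.7, 52.2]), 2.587521553039551) 0.1586891061011963
 base/plate 1177 (array([586.1, 157.7]), array([285.1, 217.2]), 20.139503479003906) [0.00991824 0.01825082 0.02394122]
 handle 51 307.54901960784315 230.05882352941177 [0.56668093 0.31477793 0.08619462] [0.57057846 0.30426904 0.078     ]
tape (array([619.2, 431.6]), array([55.2, 58.2]), 49.05130386352539) 0.01836683520634641
sand (array([424.7, 571.9]), array([ 60.7, 101.7]), 30.67298698425293) 0.030909723419152546
```

```bash
python3 - <<'E'
from meas import *
def big(m):
    k,l,s,c=cv2.connectedComponentsWithStats(m.astype(np.uint8)); return l==1+np.argmax(s[1:,4])
for n in('top','scene'):
    im,P=cloud(n,n+'0'); hsv=cv2.cvtColor(im,cv2.COLOR_RGB2HSV)
    X,Y,Z=P[...,0],P[...,1],P[...,2]
    w=big((Z>.028)&(Z<.042)&(X>.38)&(X<.56)&(Y>.31)&(Y<.43)); print(n,'offcut',w.sum(),rect(P[w][:,:2]))
    for lo,hi in((.008,.026),(.0165,.026)):
        b=big((Z>lo)&(Z<hi)&(X>.42)&(X<.70)&(Y>.12)&(Y<.25)&(hsv[...,1]<110)); print('base',b.sum(),rect(P[b][:,:2]))
        q=P[b][:,:2]*1000
        # edges: per x bin extreme y
        for f in(np.min,np.max):
            xs=np.arange(460,560,10); e=[f(q[(q[:,0]>=x)&(q[:,0]<x+10)][:,1]) for x in xs]; p=np.polyfit(xs+5,e,1); print('  edge slope deg',np.degrees(np.arctan(p[0])),'y at 520',np.polyval(p,520))
        print('  xmin',q[:,0].min())
    hd=(abs(Z-.16)<.006)&(X>.5)&(X<.7)&(Y>.12)&(Y<.28); q=P[hd][:,:2]*1000
    for f in(np.min,np.max):
        xs=np.arange(550,640,10); e=[f(q[(q[:,0]>=x)&(q[:,0]<x+10)][:,1]) for x in xs]; p=np.polyfit(xs+5,e,1); print('  head slope',np.degrees(np.arctan(p[0])),'y at 594',np.polyval(p,594))
s=r.get_state(); print(R.from_quat(s['eef_rot']).as_matrix().round(3))
E
```

```text
top offcut 618 (array([476.2, 366.9]), array([112.5,  45.5]), 18.653430938720703)
base 1109 (array([534. , 193.5]), array([179.7,  72.3]), 5.220569133758545)
  edge slope deg 5.310989176202935 y at 520 157.15816102648677
  edge slope deg 4.761240193560092 y at 520 227.99803279607784
  xmin 442.18300607887994
base 734 (array([518.1, 192. ]), array([132.7,  60.4]), 5.261931419372559)
  edge slope deg 5.5815519984252875 y at 520 162.7072592552647
  edge slope deg 5.367882336669062 y at 520 221.673417027295
  xmin 450.566898344544
  head slope 5.04560226735743 y at 594 174.91388739646322
  head slope 5.0047285666002574 y at 594 223.6129261069575
scene offcut 593 (array([476.7, 367.2]), array([110.4,  47.4]), 19.11189079284668)
base 826 (array([527.7, 196.3]), array([166. ,  72.5]), 3.702862024307251)
  edge slope deg 5.577535908137511 y at 520 162.9375617161482
  edge slope deg 4.915930005010259 y at 520 229.01397794812664
  xmin 443.3522941834715
base 552 (array([521.6, 193.4]), array([138.8,  63.9]), 5.821038722991943)
  edge slope deg 5.577535908137511 y at 520 162.9375617161482
  edge slope deg 4.273838781703461 y at 520 223.19875001647185
  xmin 451.006174410858
  head slope 3.787513395076008 y at 594 177.09147166112396
  head slope 4.703631917576153 y at 594 224.16127597163793
[[-0.001  0.331 -0.944]
 [ 0.002 -0.944 -0.331]
 [-1.    -0.002  0.   ]]
```

```bash
python3 - <<'E'
from meas import *
im,P=cloud('top','top0'); X,Y,Z=[P[...,i] for i in range(3)]
for y in np.arange(-.65,.45,.1):
    xc=.206+(.361)*(y+.589)/.898
    m=(abs(Y-y)<.06)&(abs(X-xc)<.16); print(round(y,2),round(xc,2),np.nanmax(Z[m]) if m.any() else None)
E
```

```text
-0.65 0.18 0.0037790806427211443
-0.55 0.22 0.03575933900173944
-0.45 0.26 0.039180487804385544
-0.35 0.3 0.11892728373775041
-0.25 0.34 0.11878198744069624
-0.15 0.38 0.10621142624904767
-0.05 0.42 0.1078293716953257
0.05 0.46 0.1078293716953257
0.15 0.5 0.16354063104711136
0.25 0.54 0.16354063104711136
0.35 0.58 0.09886780563542685
```

Call:
arm_command:
  plan:
    - [0.088, -0.02, 0, 0, 0]
    - [0.088, -0.02, 0, 0, 0]
    - [0.088, -0.02, 0, 0, 0]
  force: 20

```text
clock: 0.48
tool_pos: [0.2064, -0.5895, 0.2988]
eef_rot: [-0.697, -0.119, 0.697, -0.118]
contact_force: [-0.6, -0.3, 0.2]
opening: 0.998
```

The corridor is clear at z ≈ 0.30.

Call:
arm_command:
  plan:
    - [0.088, 0, -0.04, -0.0355, 0]
    - [0.088, 0, -0.04, -0.0355, 0]
    - [0.088, 0, -0.04, -0.0355, 0]
    - [0.088, 0, -0.04, -0.0355, 0]
    - [0.088, 0, -0.04, -0.0355, 0]
    - [0.088, 0, -0.04, -0.0355, 0]
    - [0.088, 0, -0.04, -0.0355, 0]
    - [0.088, 0, -0.04, -0.0355, 0]
    - [0.088, 0, -0.04, -0.0355, 0]
    - [0.088, 0, -0.04, -0.0355, 0]
    - [0.088, 0, -0.04, -0.0355, 0]
    - [0.088, 0, -0.04, -0.0355, 0]

```text
clock: 1.98
tool_pos: [0.4503, 0.0055, 0.2986]
eef_rot: [-0.697, -0.118, 0.697, -0.119]
contact_force: [0.7, -1.2, 1.0]
opening: 0.997
```

Call:
arm_command:
  plan:
    - [0.088, 0, -0.04, -0.0355, 0]
    - [0.088, 0, -0.04, -0.0355, 0]
    - [0.088, 0, -0.04, -0.0355, 0]
    - [0.088, 0, -0.04, -0.0355, 0]
    - [0.088, 0, -0.04, -0.0355, 0]
    - [0.088, 0, -0.04, -0.0355, 0]

```text
clock: 2.72
tool_pos: [0.572, 0.3022, 0.2982]
eef_rot: [-0.697, -0.118, 0.697, -0.119]
contact_force: [0.2, -0.4, -0.5]
opening: 0.996
```

Call:
arm_command:
  plan:
    - [0.06, 0, 0, 0, -0.166]
    - [0.06, 0, 0, 0, -0.166]
    - [0.06, 0, 0, 0, -0.166]
    - [0.06, 0, 0, 0, -0.166]
    - [0.06, 0, 0, 0, -0.166]
    - [0.06, 0, 0, 0, -0.166]
    - [0.06, 0, 0, 0, -0.166]
    - [0.06, 0, 0, 0, -0.166]
    - [0.06, 0, 0, 0, 0]

```text
clock: 3.85
tool_pos: [0.5715, 0.3005, 0.2981]
eef_rot: [0.476, 0.523, -0.477, 0.522]
contact_force: [-0.6, -0.5, -0.7]
opening: 0.679
```

```bash
cat >> h.py <<'E'
G0=np.array([.5676,.1968]); YAW=.091
def g2w(p):
    c,s=np.cos(YAW),np.sin(YAW); return np.array([G0[0]+c*p[0]-s*p[1],G0[1]+s*p[0]+c*p[1],p[2]])
def delta(target,yang=None):
    """tool-frame shift to world target TCP, and roll to put tool y at angle yang (mod pi)"""
    s=r.get_state(); M=R.from_quat(s['eef_rot']).as_matrix(); d=M.T@(np.array(target)-s['tool_pos'])
    a=np.arctan2(M[1,1],M[0,1]); print('t',round(float(s['clock']),2),'pos',np.round(s['tool_pos'],4),'yang',round(a,3),'F',np.round(s['contact_force'],1),'q7',round(float(s['q'][6]),2),'op',round(float(s['opening'])*.0881,4),'tilt',round(float(np.degrees(np.arccos(-M[2,0]))),2))
    if yang is not None: print('roll',round(-((yang-a+np.pi/2)%np.pi-np.pi/2),3))
    print('delta tool',np.round(d,4))
E
python3 - <<'E'
from h import *
print(g2w((10,111.7,78)) if 0 else g2w((.010,.1117,.078)))
delta([*g2w((.010,.1117,0))[:2],.30],YAW)
E
```

```text
[0.56740795 0.30894657 0.078     ]
t 3.85 pos [0.5715 0.3005 0.2981] yang 0.092 F [-0.6 -0.5 -0.7] q7 -0.82 op 0.0598 tilt 0.07
roll 0.001
delta tool [-0.0019 -0.0033 -0.0088]
```

Call:
arm_command:
  plan:
    - [0.06, 0.04, -0.003, -0.0095, 0]
    - [0.06, 0.04, 0, 0, 0]
    - [0.06, 0.04, 0, 0, 0]
    - [0.06, 0.03, 0, 0, 0]
    - [0.06, 0, 0, 0, 0]

```text
clock: 4.47
tool_pos: [0.5665, 0.3087, 0.1463]
eef_rot: [0.475, 0.523, -0.478, 0.522]
contact_force: [0.8, 0.0, 1.5]
opening: 0.681
```

```bash
python3 - <<'E'
from h import *
delta([*g2w((.010,.1117,0))[:2],.059],YAW)
for n in('scene','top'):
    im,d=snap(n,n+'1')
a=cv2.imread('pics/scene1.png')[160:270,240:370];cv2.imwrite('pics/c3.png',cv2.resize(a,None,fx=5,fy=5,interpolation=cv2.INTER_CUBIC))
E
```

```text
t 4.47 pos [0.5665 0.3087 0.1463] yang 0.092 F [0.8 0.  1.5] q7 -0.95 op 0.06 tilt 0.32
roll 0.001
delta tool [ 0.0873  0.0014 -0.0005]
```

View pics/c3.png

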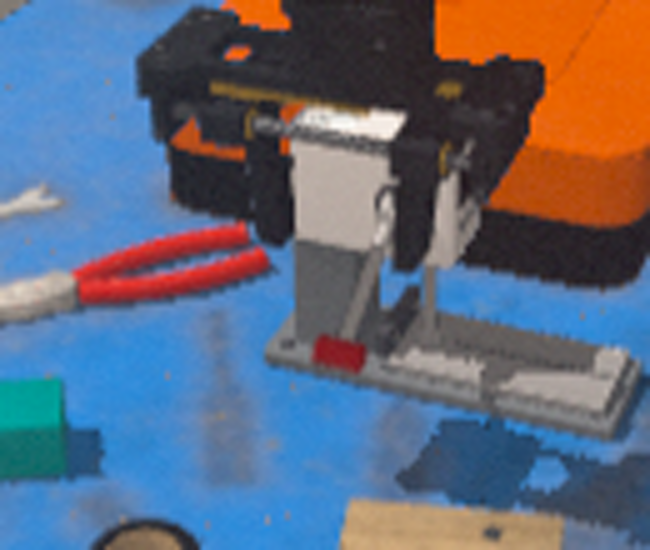

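The fingers straddle the red handle at scene (308,231) with even gaps on both sides. I descend and pinch.

Call:
arm_command:
  plan:
    - [0.06, 0.03, 0.001, 0, 0]
    - [0.06, 0.03, 0, 0, 0]
    - [0.06, 0.027, 0, 0, 0]
    - [0.06, 0, 0, 0, 0]

```text
clock: 5.08
tool_pos: [0.5687, 0.3098, 0.0616]
eef_rot: [0.476, 0.523, -0.477, 0.523]
contact_force: [1.0, -0.4, 0.2]
opening: 0.681
```

Call:
arm_command:
  plan:
    - [0.015, 0, 0, 0, 0]
    - [0.015, 0, 0, 0, 0]
    - [0.015, 0, 0, 0, 0]
    - [0.015, 0, 0, 0, 0]
    - [0.015, 0, 0, 0, 0]
  force: 25

```text
clock: 5.7
tool_pos: [0.5685, 0.3101, 0.0621]
eef_rot: [0.476, 0.523, -0.476, 0.523]
contact_force: [-1.8, -1.3, 3.9]
opening: 0.293
```

```bash
python3 - <<'E'
from h import *
delta([*g2w((.010,.1117,0))[:2],.059],YAW)
s=r.get_state();c=np.cos(YAW);print('gauge frame grasp', (np.array([[c,np.sin(YAW)],[-np.sin(YAW),c]])@(s['tool_pos'][:2]-G0)).round(4))
snap('scene','scene2');a=cv2.imread('pics/scene2.png')[160:270,240:370];cv2.imwrite('pics/c4.png',cv2.resize(a,None,fx=5,fy=5,interpolation=cv2.INTER_CUBIC))
for t in np.linspace(-.55,.6,13): print(round(90*np.cos(t)-90*np.cos(-.55),1),round(90*(np.sin(t)-np.sin(-.55)),1))
E
```

```text
t 5.7 pos [0.5685 0.3101 0.0621] yang 0.094 F [-1.8 -1.3  3.9] q7 -1.01 op 0.0258 tilt 0.02
roll 0.003
delta tool [ 0.0031 -0.0012  0.001 ]
gauge frame grasp [0.0112 0.1127]
0.0 0.0
4.1 7.6
7.6 15.5
10.2 23.7
12.0 32.1
13.0 40.7
13.2 49.3
12.6 57.9
11.2 66.4
8.9 74.7
5.9 82.8
2.1 90.5
-2.4 97.9
```

View pics/c4.png

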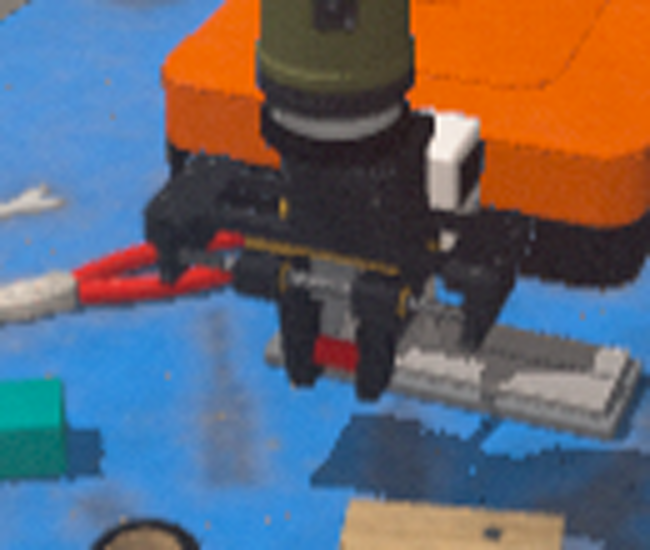

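Pinched at 25.8 mm, which is the handle length. Now I raise it along the arc.

Call:
arm_command:
  plan:
    - [0.015, -0.0076, 0, -0.0041, 0]
    - [0.015, -0.0079, 0, -0.0035, 0]
    - [0.015, -0.0082, 0, -0.0026, 0]
    - [0.015, -0.0084, 0, -0.0018, 0]
    - [0.015, -0.0086, 0, -0.001, 0]
    - [0.015, -0.0086, 0, -0.0002, 0]
    - [0.015, -0.0086, 0, 0.0006, 0]
    - [0.015, -0.0085, 0, 0.0014, 0]
    - [0.015, -0.0083, 0, 0.0023, 0]
    - [0.015, -0.0081, 0, 0.003, 0]
    - [0.015, -0.0077, 0, 0.0038, 0]
    - [0.015, -0.0074, 0, 0.0045, 0]
  force: 30

```text
clock: 7.25
tool_pos: [0.5686, 0.3087, 0.1603]
eef_rot: [0.476, 0.524, -0.475, 0.523]
contact_force: [-0.7, 2.9, -9.5]
opening: 0.29
```

```bash
cat > look.py <<'E'
from h import *
import sys
tag=sys.argv[1]; n=sys.argv[2]; x0,y0,x1,y1=map(int,sys.argv[3:7])
snap(n,tag); a=cv2.imread(f'pics/{tag}.png')[y0:y1,x0:x1]; f=min(780/(x1-x0),580/(y1-y0)); cv2.imwrite(f'pics/{tag}_c.png',cv2.resize(a,None,fx=f,fy=f,interpolation=cv2.INTER_CUBIC))
delta([.5,.3,.2],YAW)
E
python3 look.py s3 scene 240 140 390 270
```

```text
t 7.3 pos [0.5687 0.3081 0.1612] yang 0.094 F [-3.1  0.2 -4.7] q7 -0.93 op 0.0257 tilt 0.09
roll 0.003
delta tool [-0.0388 -0.0692  0.0015]
```

View pics/s3_c.png

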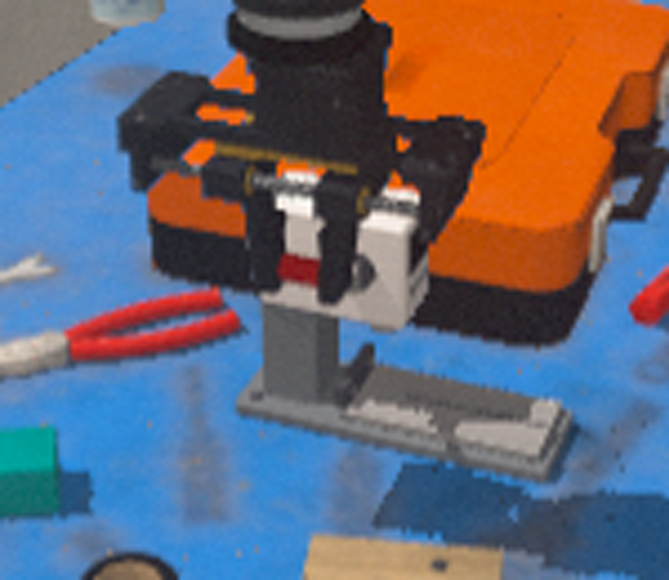

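The lever is up and the foot has left the plate. I release and rise.

Call:
arm_command:
  plan:
    - [0.06, 0, 0, 0, 0]
    - [0.06, 0, 0, 0, 0]
    - [0.06, 0, 0, 0, 0]
    - [0.06, -0.03, 0, 0, 0]
    - [0.06, -0.04, 0, 0, 0]
    - [0.06, -0.04, 0, 0, 0]
    - [0.06, 0, 0, 0, 0]

```text
clock: 8.18
tool_pos: [0.5707, 0.3094, 0.2734]
eef_rot: [0.479, 0.522, -0.473, 0.523]
contact_force: [0.8, -0.4, 1.0]
opening: 0.679
```

```bash
python3 look.py s4 scene 240 140 390 290; python3 - <<'E'
from h import *
im=np.load('pics/s4_im.npy');d=np.load('pics/s4.npy');hsv=cv2.cvtColor(im,cv2.COLOR_RGB2HSV)
m=((hsv[...,0]<8)|(hsv[...,0]>172))&(hsv[...,1]>150)
m[:160]=0;m[230:]=0;m[:,:285]=0;m[:,330:]=0
k,l,s,c=cv2.connectedComponentsWithStats(m.astype(np.uint8));
for i in range(1,k):
    if s[i,4]>8: q=l==i; print(s[i],c[i],np.median(withdepth('scene',*np.nonzero(q)[::-1],d[q]),0))
print('expect up',g2w((.01,.035+.09*np.cos(.6),.125+.09*np.sin(.6))))
E
```

```text
t 8.22 pos [0.5698 0.3082 0.2711] yang 0.094 F [-0.1  0.1 -0.7] q7 -0.85 op 0.0597 tilt 0.2
roll 0.003
delta tool [ 0.0709 -0.0705  0.0018]
[303 197  10   6  52] [307.5 199.5] [0.5660046  0.31233074 0.17810812]
[285 205   5   4  15] [286.8        206.73333333] [0.73430845 0.13299943 0.00966666]
[285 210   8   6  32] [288.5   212.625] [0.71106164 0.16195258 0.01116373]
expect up [0.56762784 0.30653679 0.17581782]
```

View pics/s4_c.png

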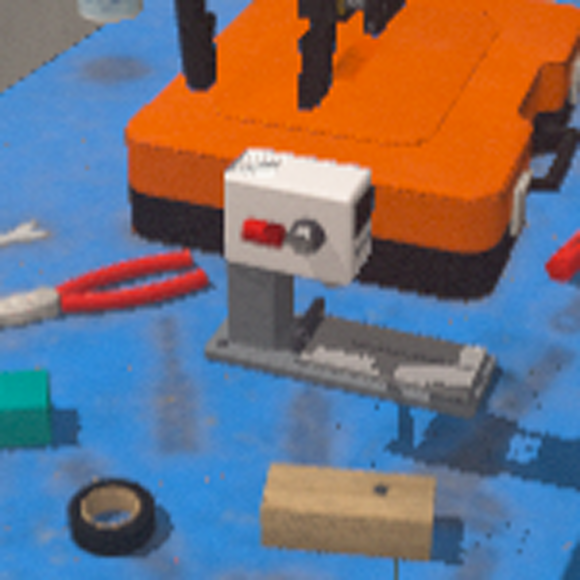

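The lever is fully up: the handle is at z ≈ 0.177 at scene (308,200), and the foot is clear. Next I go to the offcut and grip it across its width, 34 mm in front of its centre, so the gripper stays clear of the head.

Call:
arm_command:
  plan:
    - [0.088, 0, -0.0403, -0.0199, 0]
    - [0.088, 0, -0.0403, -0.0199, 0]
    - [0.088, 0, -0.0403, -0.0199, 0]
    - [0.088, 0, 0, 0, 0.167]
    - [0.088, 0, 0, 0, 0.167]
    - [0.088, 0, 0, 0, 0.167]
    - [0.088, 0, 0, 0, 0.167]
    - [0.088, 0, 0, 0, 0.167]
    - [0.088, 0, 0, 0, 0.167]
    - [0.088, 0, 0, 0, 0.167]
    - [0.088, 0, 0, 0, 0.167]
    - [0.088, 0, 0, 0, 0]

```text
clock: 9.72
tool_pos: [0.4426, 0.3552, 0.2684]
eef_rot: [-0.697, -0.116, 0.698, -0.117]
contact_force: [-0.0, 0.9, 0.4]
opening: 1.002
```

```bash
python3 - <<'E'
from h import *
delta([.4442,.3560,.12],.328+np.pi/2)
E
```

```text
t 9.72 pos [0.4426 0.3552 0.2684] yang -1.24 F [-0.   0.9  0.4] q7 -2.17 op 0.0883 tilt 0.15
roll 0.003
delta tool [ 0.1484 -0.0006 -0.002 ]
```

Call:
arm_command:
  plan:
    - [0.088, 0.04, 0, -0.002, 0.003]
    - [0.088, 0.04, 0, 0, 0]
    - [0.088, 0.04, 0, 0, 0]
    - [0.088, 0.04, 0, 0, 0]
    - [0.088, 0.04, 0, 0, 0]
    - [0.088, 0, 0, 0, 0]

```text
clock: 10.48
tool_pos: [0.4429, 0.3546, 0.0667]
eef_rot: [-0.695, -0.114, 0.7, -0.117]
contact_force: [0.6, 0.1, 0.7]
opening: 0.997
```

```bash
python3 look.py s5 scene 260 190 400 320; python3 -c "
from h import *
delta([.4442,.3560,.007],.328+np.pi/2)"
```

```text
t 10.53 pos [0.4442 0.3557 0.0686] yang -1.243 F [0.3 0.7 1.2] q7 -2.26 op 0.0878 tilt 0.19
roll -1.334
delta tool [-0.1314  0.0709 -0.0345]
t 10.53 pos [0.4442 0.3557 0.0686] yang -1.243 F [0.3 0.7 1.2] q7 -2.26 op 0.0878 tilt 0.19
roll -0.0
delta tool [ 0.0616 -0.0003 -0.0003]
```

View pics/s5_c.png

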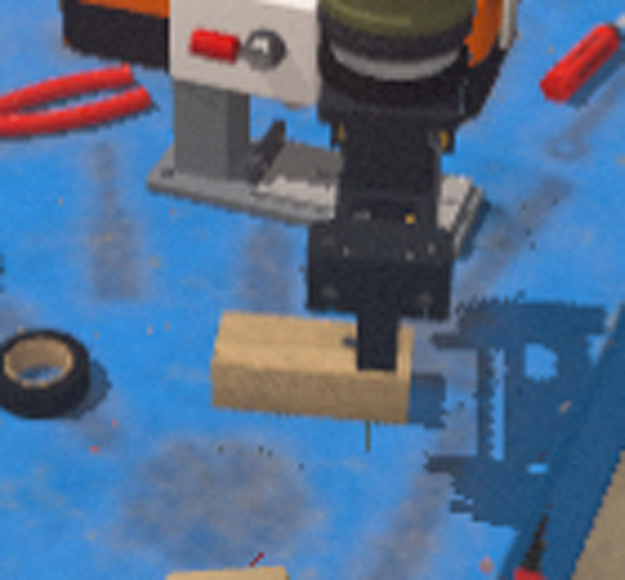

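The near finger stands on the camera side of the offcut, near its front end at scene (345,270), and the gripper is aligned with the block. I descend and grip.

Call:
arm_command:
  plan:
    - [0.088, 0.03, 0, 0, 0]
    - [0.088, 0.025, 0, 0, 0]
    - [0.088, 0.006, 0, 0, 0]
    - [0.088, 0, 0, 0, 0]

```text
clock: 11.02
tool_pos: [0.4456, 0.357, 0.0098]
eef_rot: [0.698, 0.115, -0.697, 0.115]
contact_force: [0.1, -0.8, 0.3]
opening: 0.997
```

Call:
arm_command:
  plan:
    - [0.035, 0, 0, 0, 0]
    - [0.035, 0, 0, 0, 0]
    - [0.035, 0, 0, 0, 0]
    - [0.035, 0, 0, 0, 0]
    - [0.035, 0, 0, 0, 0]
    - [0.035, 0, 0, 0, 0]
  force: 40

```text
clock: 11.78
tool_pos: [0.445, 0.3561, 0.0086]
eef_rot: [-0.698, -0.114, 0.698, -0.115]
contact_force: [0.5, -1.5, 1.6]
opening: 0.509
```

Call:
arm_command:
  plan:
    - [0.035, -0.02, 0, 0, 0]
    - [0.035, -0.02, 0, 0, 0]
    - [0.035, -0.02, 0, 0, 0]
    - [0.035, -0.01, 0, 0, 0]
    - [0.035, 0, 0, 0, 0]

```text
clock: 12.4
tool_pos: [0.4453, 0.3568, 0.0795]
eef_rot: [0.698, 0.115, -0.697, 0.114]
contact_force: [0.9, -0.3, -2.1]
opening: 0.508
```

```bash
python3 look.py s6 scene 260 160 420 300; python3 - <<'E'
from h import *
delta(g2w((-.084,0,.076)),YAW+np.pi/2)
snap('top','t6'); a=cv2.imread('pics/t6.png')[150:290,230:390]; cv2.imwrite('pics/t6_c.png',cv2.resize(a,None,fx=4,fy=4,interpolation=cv2.INTER_CUBIC))
E
```

```text
t 12.45 pos [0.445  0.3564 0.0788] yang -1.245 F [-1.4  0.  -1.6] q7 -2.26 op 0.0446 tilt 0.01
roll -1.336
delta tool [-0.1212  0.0711 -0.0341]
t 12.45 pos [0.445  0.3564 0.0788] yang -1.245 F [-1.4  0.  -1.6] q7 -2.26 op 0.0446 tilt 0.01
roll 0.235
delta tool [0.0028 0.1709 0.0166]
```

View pics/s6_c.png

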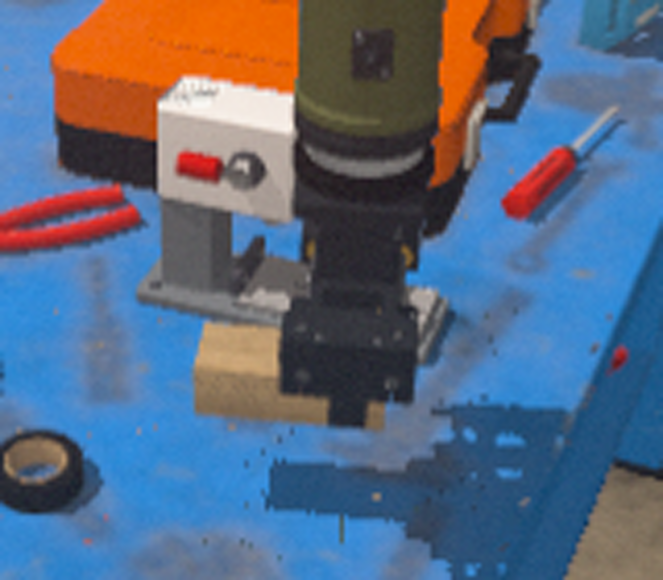

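View pics/t6_c.png

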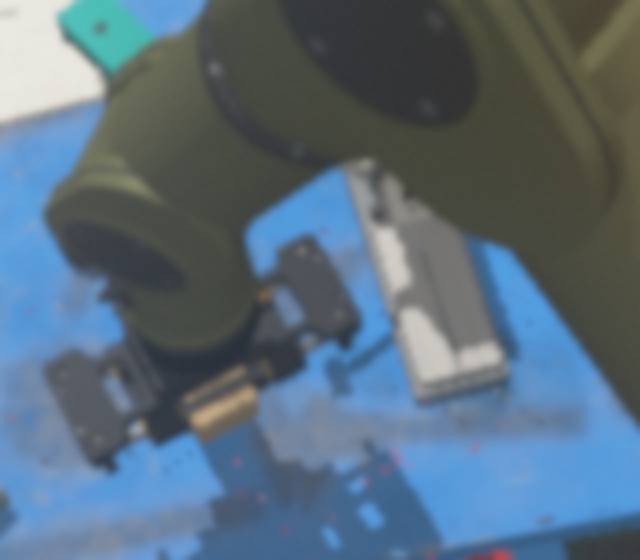

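The offcut is held level at 44.6 mm. Next I move to a spot in front of the gauge, clear of the head, and align.

Call:
arm_command:
  plan:
    - [0.035, 0, 0.032, 0.0121, 0]
    - [0.035, 0, 0.032, 0.0121, 0]
    - [0.035, 0, 0.032, 0.0121, 0]
    - [0.035, 0, 0.032, 0.0121, 0]
    - [0.035, 0, 0.032, 0.0121, 0]
    - [0.035, 0, 0, 0, 0.1175]
    - [0.035, 0, 0, 0, 0.1175]
    - [0.035, 0, 0, 0, 0]

```text
clock: 13.5
tool_pos: [0.4386, 0.1854, 0.0781]
eef_rot: [-0.706, -0.032, 0.707, -0.033]
contact_force: [0.9, -0.3, -2.7]
opening: 0.506
```

```bash
python3 look.py s7 scene 260 160 420 300; python3 - <<'E'
from h import *
delta(g2w((-.129,0,.034)),YAW+np.pi/2)
snap('top','t7'); a=cv2.imread('pics/t7.png')[150:290,230:390]; cv2.imwrite('pics/t7_c.png',cv2.resize(a,None,fx=4,fy=4,interpolation=cv2.INTER_CUBIC))
E
```

```text
t 13.55 pos [0.4386 0.1855 0.0781] yang -1.478 F [ 0.2  0.5 -2. ] q7 -2.25 op 0.0445 tilt 0.05
roll -1.569
delta tool [-0.122  -0.1083 -0.0717]
t 13.55 pos [0.4386 0.1855 0.0781] yang -1.478 F [ 0.2  0.5 -2. ] q7 -2.25 op 0.0445 tilt 0.05
roll 0.002
delta tool [ 0.0441  0.0004 -0.0005]
```

View pics/s7_c.png

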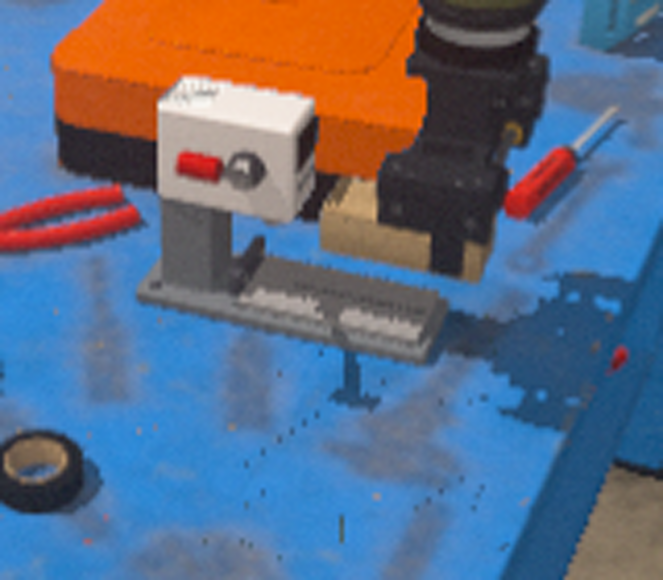

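View pics/t7_c.png

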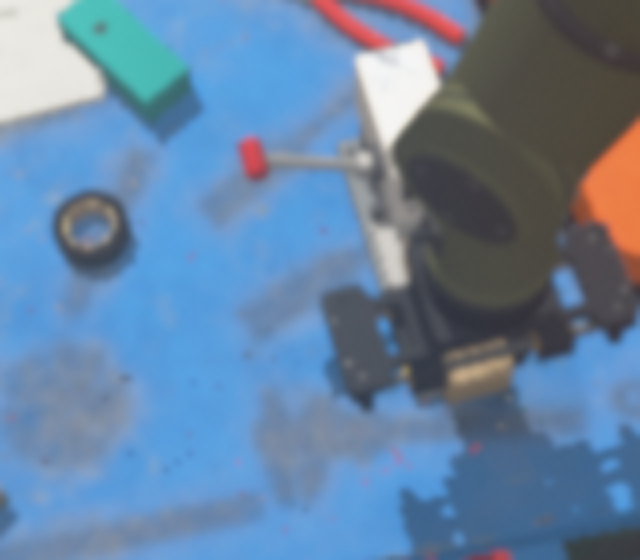

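```bash
python3 - <<'E'
from meas import *
def tog(P):
    c,s=np.cos(YAW),np.sin(YAW); q=P.copy(); x=P[...,0]-G0[0];y=P[...,1]-G0[1]; q[...,0]=c*x+s*y;q[...,1]=-s*x+c*y; return q
for n,t in(('scene','s7'),('top','t7')):
    im,P=cloud(n,t); g=tog(P); hsv=cv2.cvtColor(im,cv2.COLOR_RGB2HSV)
    w=(hsv[...,0]>8)&(hsv[...,0]<28)&(hsv[...,1]>50)&(g[...,2]>.05)&(g[...,2]<.13)&(g[...,0]>-.17)&(g[...,0]<-.02)&(abs(g[...,1])<.045)
    q=g[w]*1000; print(n,w.sum(),q.min(0),q.max(0),np.percentile(q,[2,98],axis=0).round(1).tolist())
    up=w&(g[...,2]>.095) ; print(rect(g[up][:,:2]),np.median(g[up][:,2]))
    # robot parts forward
    for z0 in np.arange(.10,.42,.03):
        k=(g[...,2]>z0)&(g[...,2]<z0+.03)&(g[...,0]>-.25)&(g[...,0]<-.028)&(abs(g[...,1])<.15)
        if k.sum(): print(round(z0,2),'max x',np.nanmax(g[k][:,0]).round(3),k.sum())
E
```

```text
scene 368 [-151.34740432  -22.59658068   72.02134324] [-40.51902802  31.7212712  105.21290092] [[-150.0, -18.2, 73.2], [-43.9, 25.6, 104.7]]
(array([-95.3,   3.9]), array([ 47. , 109.8]), 86.46852111816406) 0.10273561730589142
0.1 max x -0.028 168
0.13 max x -0.096 253
0.16 max x -0.096 631
0.19 max x -0.109 193
0.22 max x -0.093 398
0.25 max x -0.093 303
0.28 max x -0.095 344
0.31 max x -0.095 368
0.34 max x -0.093 379
0.37 max x -0.073 486
0.4 max x -0.072 704
top 85 [-151.89969594  -19.35221464   84.27832932] [-139.44663135   23.21468326  108.91721696] [[-151.6, -17.8, 90.7], [-140.2, 20.9, 107.0]]
(array([-145.9,    1.9]), array([12.4, 42.7]), 1.8431888818740845) 0.10312557662623273
0.1 max x -0.03 191
0.13 max x -0.109 162
0.16 max x -0.096 1152
0.19 max x -0.111 39
0.22 max x -0.099 251
0.25 max x -0.123 147
0.28 max x -0.122 179
0.31 max x -0.125 202
0.34 max x -0.141 41
0.37 max x -0.125 201
0.4 max x -0.121 305
```

The block in the gauge frame has x from -151 to -40.5 and its centre at y ≈ +2 mm, with its top at z ≈ 0.104. I lower with a small side correction, then slide it in under the foot.

Call:
arm_command:
  plan:
    - [0.035, 0.015, 0.0015, 0, 0.002]
    - [0.035, 0.015, 0, 0, 0]
    - [0.035, 0.015, 0, 0, 0]
    - [0.035, 0, 0, 0, 0]
    - [0.035, 0, 0, -0.012, 0]
    - [0.035, 0, 0, -0.012, 0]
    - [0.035, 0, 0, -0.012, 0]
    - [0.035, 0, 0, -0.01, 0]
    - [0.035, 0, 0, 0, 0]

```text
clock: 14.72
tool_pos: [0.4861, 0.1881, 0.0337]
eef_rot: [0.707, 0.031, -0.706, 0.031]
contact_force: [-0.5, -0.4, -1.6]
opening: 0.51
```

```bash
cat > blk.py <<'E'
from meas import *
import sys
def tog(P):
    c,s=np.cos(YAW),np.sin(YAW); q=P.copy(); x=P[...,0]-G0[0];y=P[...,1]-G0[1]; q[...,0]=c*x+s*y;q[...,1]=-s*x+c*y; return q
for n in ('scene','top'):
    t=n[0]+sys.argv[1]; snap(n,t)
    im,P=cloud(n,t); g=tog(P); hsv=cv2.cvtColor(im,cv2.COLOR_RGB2HSV)
    w=(hsv[...,0]>8)&(hsv[...,0]<28)&(hsv[...,1]>50)&(g[...,2]>.022)&(g[...,2]<.08)&(g[...,0]>-.15)&(g[...,0]<.03)&(abs(g[...,1])<.04)
    if w.sum()<5: print(n,'none'); continue
    q=g[w]*1000; print(n,w.sum(),'min',q.min(0).round(1),'max',q.max(0).round(1))
    up=w&(g[...,2]>.048); print(rect(g[up][:,:2]),np.median(g[up][:,2]))
    a=cv2.imread(f'pics/{t}.png')
    a=a[150:270,270:400] if n=='scene' else a[150:260,260:390]
    cv2.imwrite(f'pics/{t}_c.png',cv2.resize(a,None,fx=5,fy=5,interpolation=cv2.INTER_CUBIC))
s=r.get_state(); delta([*g2w((-.074,0,0))[:2],.0295],YAW+np.pi/2); print('TCP gauge',tog(s['tool_pos'].copy()))
E
python3 blk.py 8
```

```text
scene 348 min [-104.1  -17.2   23.4] max [19.2 25.3 71.2]
(array([-49.1,   4.8]), array([ 41.3, 109.8]), 87.80133819580078) 0.057495169918217404
top 96 min [-104.9  -20.4   35.4] max [-80.3  21.5  63.7]
(array([-92.7,   0.5]), array([41.9, 24.5]), 89.4945297241211) 0.05861394013683885
t 14.82 pos [0.4844 0.1879 0.0336] yang -1.482 F [ 0.1 -0.2 -1.4] q7 -2.23 op 0.0449 tilt 0.04
roll -0.002
delta tool [ 0.0041 -0.0013 -0.0096]
TCP gauge [-0.0836209  -0.00130978  0.03356551]
```

View pics/s8_c.png

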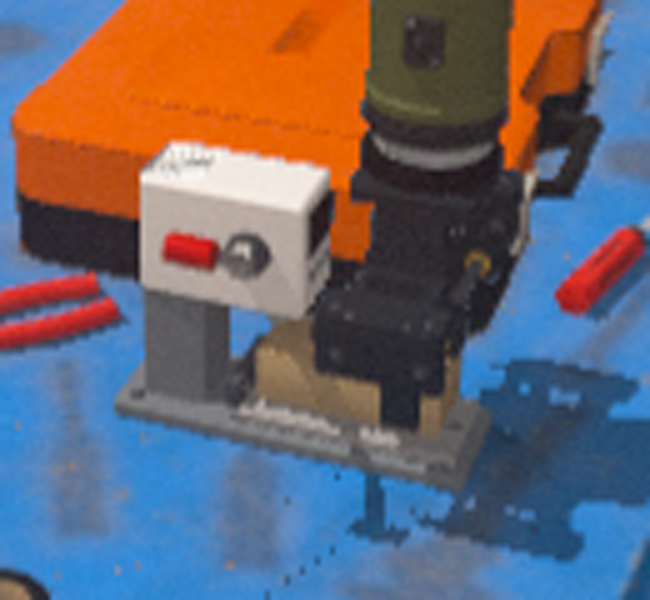

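The block is centred (y ≈ 0.5 mm in the top view), about 9 mm short of the stop and about 4 mm above the plate. I creep in.

Call:
arm_command:
  plan:
    - [0.035, 0, 0, -0.004, 0]
    - [0.035, 0, 0, -0.003, 0]
    - [0.035, 0, 0, -0.001, 0]
    - [0.035, 0, 0, 0, 0]

```text
clock: 15.32
tool_pos: [0.4928, 0.1887, 0.0336]
eef_rot: [-0.706, -0.031, 0.706, -0.031]
contact_force: [0.3, -0.0, -1.6]
opening: 0.505
```

Call:
arm_command:
  plan:
    - [0.035, 0.0015, 0, 0, 0]
    - [0.035, 0.0015, 0, 0, 0]
    - [0.035, 0, 0, 0, 0]

```text
clock: 15.7
tool_pos: [0.4926, 0.1887, 0.0304]
eef_rot: [-0.706, -0.031, 0.707, -0.031]
contact_force: [0.1, 0.2, -2.1]
opening: 0.506
```

Call:
arm_command:
  plan:
    - [0.035, 0, 0, -0.001, 0]
    - [0.035, 0, 0, -0.001, 0]
    - [0.035, 0, 0, 0, 0]

```text
clock: 16.08
tool_pos: [0.4944, 0.1889, 0.0306]
eef_rot: [-0.706, -0.031, 0.707, -0.032]
contact_force: [-2.2, 1.3, -1.6]
opening: 0.505
```

Call:
arm_command:
  plan:
    - [0.035, 0, 0, -0.001, 0]
    - [0.035, 0, 0, -0.001, 0]
    - [0.035, 0, 0, 0, 0]

```text
clock: 16.45
tool_pos: [0.4945, 0.1887, 0.0304]
eef_rot: [-0.705, -0.031, 0.708, -0.032]
contact_force: [-6.6, 0.2, 1.1]
opening: 0.508
```

Call:
arm_command:
  plan:
    - [0.035, 0.001, 0, 0, 0]
    - [0.035, 0.001, 0, 0, 0]
    - [0.035, 0, 0, 0, 0]

```text
clock: 16.82
tool_pos: [0.4945, 0.1886, 0.0286]
eef_rot: [-0.705, -0.031, 0.708, -0.032]
contact_force: [-6.4, -0.3, 4.5]
opening: 0.504
```

```bash
python3 blk.py 9
```

```text
scene 326 min [-96.  -23.   22.2] max [21.8 26.5 70.9]
(array([-41.1,   0.6]), array([ 46.1, 108.9]), 89.24118041992188) 0.053448903155527194
top 95 min [-96.4 -22.   33.3] max [-71.2  21.6  58.1]
(array([-90.2,   0. ]), array([38.6, 25.8]), 66.98856353759766) 0.05399819844146503
t 16.93 pos [0.4945 0.1886 0.0286] yang -1.481 F [-5.6 -1.1  2.8] q7 -2.22 op 0.0444 tilt 0.25
roll -0.001
delta tool [-0.0009 -0.0016  0.0005]
TCP gauge [-0.07355172 -0.00155991  0.02864932]
```

There is contact with the stop (-6 N) and the plate (+4.5 N), and the front end is at -96 mm, as it should be. I release and rise.

Call:
arm_command:
  plan:
    - [0.066, 0, 0, 0, 0]
    - [0.066, 0, 0, 0, 0]
    - [0.066, 0, 0, 0, 0]
    - [0.066, 0, 0, 0, 0]

```text
clock: 17.42
tool_pos: [0.4972, 0.1892, 0.0286]
eef_rot: [0.707, 0.031, -0.706, 0.031]
contact_force: [-0.2, 0.4, -0.9]
opening: 0.75
```

Call:
arm_command:
  plan:
    - [0.066, -0.02, 0, 0.002, 0]
    - [0.066, -0.03, 0, 0.002, 0]
    - [0.066, -0.04, 0, 0, 0]
    - [0.066, -0.05, 0, 0, 0]
    - [0.066, -0.05, 0, 0, 0]
    - [0.066, -0.05, 0, 0, 0]
    - [0.066, -0.04, 0, 0, 0]
    - [0.066, 0, 0, 0, 0]

```text
clock: 18.42
tool_pos: [0.4945, 0.1896, 0.3117]
eef_rot: [0.709, 0.032, -0.704, 0.03]
contact_force: [0.0, 0.7, -0.5]
opening: 0.751
```

```bash
python3 blk.py 10
```

```text
scene 670 min [-95.9 -23.2  22.1] max [21.  24.7 72.3]
(array([-40.8,   0.2]), array([ 46.6, 109.7]), 89.5419921875) 0.05361014332128344
top 424 min [-96.  -21.6  35.7] max [-3.6 22.5 60.3]
(array([-49.8,   0.7]), array([92. , 43.7]), 0.6690362095832825) 0.054381363101044355
t 18.52 pos [0.4925 0.1884 0.3084] yang -1.482 F [-0.5  0.5 -0.1] q7 -2.1 op 0.0659 tilt 0.03
roll -0.002
delta tool [ 0.2789 -0.0016 -0.0016]
TCP gauge [-0.07552728 -0.00149912  0.30835571]
```

View pics/s10_c.png

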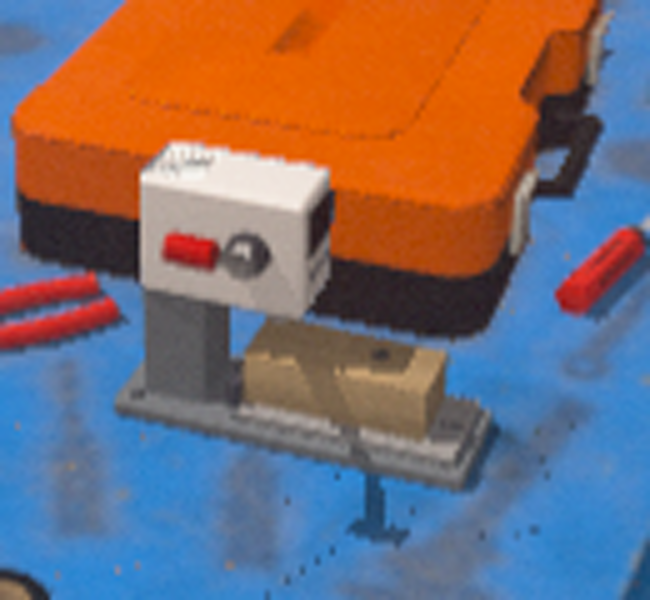

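View pics/t10_c.png

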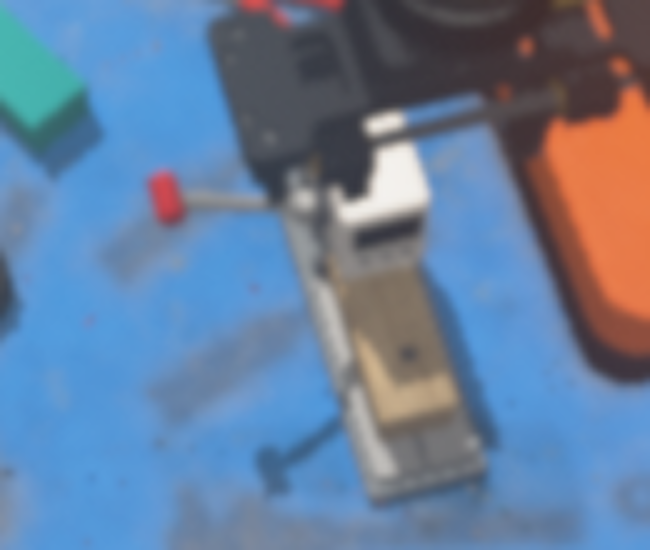

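The offcut is at (-40.8, +0.5) mm, square to within 1°, with the foot still up. I go back to the lever.

Call:
arm_command:
  plan:
    - [0.06, 0, -0.0375, -0.0288, 0]
    - [0.06, 0, -0.0375, -0.0288, 0]
    - [0.06, 0, -0.0375, -0.0288, 0]
    - [0.06, 0, 0, 0, -0.1747]
    - [0.06, 0, 0, 0, -0.1747]
    - [0.06, 0, 0, 0, -0.1747]
    - [0.06, 0, 0, 0, -0.1747]
    - [0.06, 0, 0, 0, -0.1747]
    - [0.06, 0, 0, 0, -0.1747]
    - [0.06, 0, 0, 0, -0.1747]
    - [0.06, 0, 0, 0, -0.1747]
    - [0.06, 0, 0, 0, -0.1747]

```text
clock: 20.02
tool_pos: [0.5681, 0.3079, 0.3062]
eef_rot: [0.474, 0.524, -0.477, 0.523]
contact_force: [0.1, -0.5, -0.6]
opening: 0.686
```

Call:
arm_command:
  plan:
    - [0.06, 0, 0, 0, 0]

```text
clock: 20.15
tool_pos: [0.5682, 0.3079, 0.3064]
eef_rot: [0.476, 0.522, -0.479, 0.521]
contact_force: [-1.1, -0.2, 0.4]
opening: 0.678
```

```bash
python3 -c "
from h import *
delta([.5687,.3083,.161],YAW)"
```

```text
t 20.15 pos [0.5682 0.3079 0.3064] yang 0.089 F [-1.1 -0.2  0.4] q7 -0.86 op 0.0597 tilt 0.21
roll -0.002
delta tool [ 0.1454  0.001  -0.0005]
```

Call:
arm_command:
  plan:
    - [0.06, 0.03, 0, 0, 0]
    - [0.06, 0.03, 0, 0, 0]
    - [0.06, 0.03, 0, 0, 0]
    - [0.06, 0.03, 0, 0, 0]
    - [0.06, 0.023, 0, 0, 0]
    - [0.06, 0, 0, 0, 0]

```text
clock: 20.9
tool_pos: [0.5674, 0.3072, 0.1629]
eef_rot: [0.475, 0.522, -0.479, 0.521]
contact_force: [-0.6, -0.0, 0.0]
opening: 0.682
```

Call:
arm_command:
  plan:
    - [0.015, 0, 0, 0, 0]
    - [0.015, 0, 0, 0, 0]
    - [0.015, 0, 0, 0, 0]
    - [0.015, 0, 0, 0, 0]
    - [0.015, 0, 0, 0, 0]
  force: 25

```text
clock: 21.52
tool_pos: [0.5686, 0.3088, 0.166]
eef_rot: [0.477, 0.522, -0.477, 0.522]
contact_force: [-1.4, -0.3, 2.2]
opening: 0.29
```

Pinched. Now I lower along the reverse arc.

Call:
arm_command:
  plan:
    - [0.015, 0.0074, 0, -0.0045, 0]
    - [0.015, 0.0077, 0, -0.0038, 0]
    - [0.015, 0.0081, 0, -0.003, 0]
    - [0.015, 0.0083, 0, -0.0023, 0]
    - [0.015, 0.0085, 0, -0.0014, 0]
    - [0.015, 0.0086, 0, -0.0006, 0]
    - [0.015, 0.0086, 0, 0.0002, 0]
    - [0.015, 0.0086, 0, 0.001, 0]
    - [0.015, 0.0084, 0, 0.0018, 0]
    - [0.015, 0.0082, 0, 0.0026, 0]
    - [0.015, 0.0079, 0, 0.0035, 0]
    - [0.015, 0.0076, 0, 0.0041, 0]

```text
clock: 23.02
tool_pos: [0.5683, 0.3124, 0.0673]
eef_rot: [0.477, 0.523, -0.476, 0.522]
contact_force: [-2.1, 1.3, 5.5]
opening: 0.289
```

Call:
arm_command:
  plan:
    - [0.015, 0.001, 0, 0.0005, 0]
    - [0.015, 0, 0, 0, 0]

```text
clock: 23.28
tool_pos: [0.5683, 0.3116, 0.0661]
eef_rot: [0.477, 0.523, -0.476, 0.522]
contact_force: [-1.1, 3.5, -2.9]
opening: 0.289
```

Call:
arm_command:
  plan:
    - [0.06, 0, 0, 0, 0]
    - [0.06, 0, 0, 0, 0]
    - [0.06, 0, 0, 0, 0]
    - [0.06, -0.02, 0, 0, 0]
    - [0.06, -0.03, 0, 0, 0]
    - [0.06, -0.04, 0, 0, 0]
    - [0.06, -0.05, 0, 0, 0]
    - [0.06, -0.05, 0, 0, 0]
    - [0.06, -0.04, 0, 0, 0]
    - [0.06, 0, 0, 0, 0]

```text
clock: 24.52
tool_pos: [0.5699, 0.3121, 0.3021]
eef_rot: [0.48, 0.521, -0.474, 0.523]
contact_force: [-0.4, 0.9, 0.3]
opening: 0.68
```

```bash
python3 blk.py 11;  python3 - <<'E'
from h import *
im=np.load('pics/s11_im.npy');d=np.load('pics/s11.npy');hsv=cv2.cvtColor(im,cv2.COLOR_RGB2HSV)
m=((hsv[...,0]<8)|(hsv[...,0]>172))&(hsv[...,1]>150)
m[:160]=0;m[245:]=0;m[:,:295]=0;m[:,:]&=True;m[:,330:]=0
k,l,s,c=cv2.connectedComponentsWithStats(m.astype(np.uint8));
for i in range(1,k):
    if s[i,4]>8: q=l==i; print(s[i],c[i],np.median(withdepth('scene',*np.nonzero(q)[::-1],d[q]),0))
E
```

```text
scene 654 min [-95.8 -24.1  22. ] max [21.4 25.5 56.6]
(array([-41. ,   0.5]), array([ 48.9, 108.9]), 89.6505126953125) 0.0537437896893006
top 438 min [-96.  -21.9  35.2] max [ 7.  22.5 60.2]
(array([-49. ,   0.4]), array([93.8, 44.4]), 0.146193727850914) 0.05409798654505682
t 24.62 pos [0.5685 0.3101 0.2975] yang 0.09 F [-0.3 -0.3 -0.3] q7 -0.87 op 0.06 tilt 0.06
roll 1.57
delta tool [ 0.268  -0.0854  0.1128]
TCP gauge [0.01124013 0.11278609 0.29754987]
[303 228  10   7  51] [307.64705882 230.76470588] [0.56617069 0.31306566 0.08333569]
```

View pics/s11_c.png

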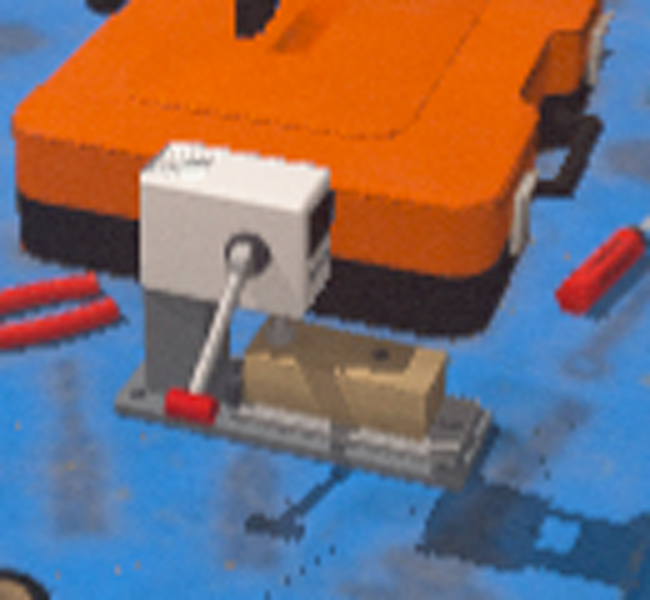

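View pics/t11.png

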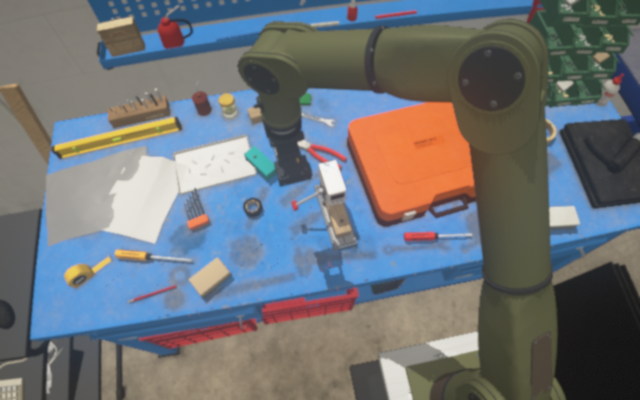

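The handle is back at its starting pixel (308,231), so the lever is fully down. The foot sits on the wood at scene (326,216), the block is unmoved, and the bystanders are where they were. I hand in.

```bash
python3 -c "
from h import *
print(r.finish_job())"
```

```text
the job is handed in; nothing more can be done
None
```

I raised the lever fully, slid the front offcut in under the lifted foot until it touched the stop, then lowered the lever fully so the foot came down on the wood. I handed the job in at about 25 s; it reports no verdict.

What my last checks showed:
- **Offcut position:** its centre is at about (-41, +0.5) mm in the gauge frame, square to within about 1°. Its top is at about 54 mm, where 56 mm is expected; the depth readings had also run 1–2 mm low on known heights.
- **Stop contact:** while I held the block against the stop I felt about 6 N, and its front end did not move after that.
- **Lever:** the handle is within 1 pixel of its starting "down" position.
- **Foot:** I saw it resting on the wood in the picture, but did not measure its height.
- **Bystanders and arm:** in the last picture the screwdriver, sanding block and tape look unmoved, and the arm is clear of everything at z ≈ 0.30 m.

No check failed. The one disagreement was the block's sideways position while it was still in the gripper. The two cameras differed by about 2–4 mm there, but agreed within 1 mm once it was in place.

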